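Lock the lens into the ceiling projector

ROBOT

A 6-joint arm with a two-finger parallel gripper is mounted at the origin on a cart in front of the work surface, level with it; the furniture and walls round the work are solid. World frame = base frame: x ahead of the robot, y to its left, z up, the work surface at z = 0. Lengths are in m, angles in rad, forces in N, time in s.
With the tool pointing down it reaches from about 0.275 to 0.725 m from the base axis. Payload 5.6 kg.
Tool frame: the origin (TCP) lies on the centre line of the jaws, within the pads' length; the fingertips stand 14 mm ahead of it and the grasp point (between the pads) lies 5 mm behind it (nose_length is the distance from the TCP to the fingertips, in m); z points along the fingers, y is the line along which they close (so a half turn about z gives the same grasp; the last joint's range is limited). The gripper opens to 85 mm and grips with 20 to 120 N. Pads are 22 mm wide; open, the fingers measure 114 mm over their backs; the gripper's body (76 mm by 85 mm) begins 54 mm behind the grasp point. The pads swing forward as they close: fully open they stand 13 mm farther back than shut.
Start: joints at [-0.911, 0.255, 0.108, 0, -1.424, -0.285], TCP at [0.201, -0.512, 0.245] pointing down, gripper open.
Joint ranges: [-2.95, 2.95], [-1.21, 1.97], [-1.09, 1.5], [-2.87, 1.71], [-2.94, -0.07], [-3.05, 3.05]. Speed limits (rad/s): [2.57, 2.57, 3.14, 3.14, 3.14, 3.14].

INTERFACE

Orientations are given as a rotation vector (axis times angle).
In Python, from bench import * gives the robot as it stands.
- The arm moves only by the tool arm_command, never from a script. Its argument "moves" is a list of rows, each an object of numbers: "ax", "ay", "az": the turn, a rotation vector about the tool's x, y, z in degrees; "dx", "dy", "dz": the shift along the tool's x, y, z in cm; "fingers": the finger opening in cm, from 0 to 8.54. In form: [{"ax": .., "ay": .., "az": .., "dx": .., "dy": .., "dz": .., "fingers": ..}, ...]. A call has 1 to 8 rows; each row shifts and turns the commanded pose from where the row before left it, along the tool's axes as they then stand; what a row does not reach is not made up. A row lasts 1/12 s, in which the tool goes at most 41.7 mm and 7.16 degrees, less where a joint would pass 70% of its speed; a pose out of reach is approached as far as the arm can. A call is refused whole if a number of a shift passes 4.17 or a number of a turn 7.16, either way. A call with a gripper value outside its range is refused whole. The fingers move at their own pace and stop on an object; "force" is the grip in N (left out, the last holds). Time passes only in rows, so rows that do not move let the fingers close. It gives the time, the measured TCP pose, the force, the opening and the grip force at its end, in the units of the state.
- state(): the state, without advancing time (a new reading comes with each control period).
- grab_frame(name): name is "scene" or "top" or "wrist"; returns (picture, depth): 480x640x3 uint8, red, green, blue; 480x640 float32, m along the optical axis (not along the pixel's ray), 0 where there is no reading.
- camera_params(name): a dict with "vfov" (degrees; the focal length in pixels is half the picture's height over the tangent of half this angle, whatever the lens; pixels are square), "cx", "cy" (the principal point, pixels), "origin" and "rotation" of the camera in the world. Camera axes: x right, y up, looking along -z (the intrinsics and any distortion apply to the point x, -y, -z); pixel columns grow to the right and rows downward; lengths in m; the calibration is good to about 2 mm. A picture is of the moment at which its call begins: read the wrist's pose just before it. camera_params takes no time and is no camera call; for the wrist camera it gives the pose at the moment of the call.
- finish_job(): hands the job in; it is judged then, once.
The state is a dict: "t": time; "q": joint angles; "joint_vel": joint speeds; "tau": joint torques, N m; "ee_pos": TCP position; "tool_rot": TCP orientation; "force": force on the tool from outside, world axes, zero at the start; "torque": the same for the moment, N m; "finger_gap": finger opening in m; "grip_force": force on a finger pad.
Only numpy, scipy, OpenCV 4.12 (cv2) and the standard library are available. Lean on these libraries where they do the work, as an engineer would, in place of code of your own. Each camera call takes 0.05 s, during which the arm holds its last target. There are 200 camera calls.

TASK

Fit the loose projector lens into the socket on top of the small white projector: feel for the place where its three lugs drop through the gaps between the socket's lips, press it gently down on the spring plate and turn it clockwise (seen from above) to lock it. Let go, so that the spring holds it level against all three lips and it cannot rock. Never press hard, and leave the earphone case, tape roll and eraser where they are.

Things in the scene. Friction and masses are not known exactly. Their poses are not given: they have to be found in the camera images.
- lens: Loose projector lens standing upright, dark barrel 44 mm in diameter, 62 mm high, 0.08 to 0.17 kg. Origin: centre of the underside, z up. Three aluminium lugs, flush with the underside, stick out at 0, 120 and 240 deg about z from its x axis; each is 4 mm thick, 18.5 mm wide and reaches 30 mm from the axis. Alike under 120 deg turns: any lug fits any gap.
- lens_grip (a point): Point on the lens axis 42 mm above its underside, mid-height of its ribbed grey grip ring (48 mm in diameter, 27 to 58 mm above the underside). Grip the ring here from above, on any diameter. Axes as the lens.
- projector: White square projector, fixed on the desk, housing 130 x 130 x 46 mm, lens socket facing up. Origin: centre of the underside, z up, x towards its back (a small grey dot on the top marks the front, -x). Centred on its top stands the black focus ring: 80 mm outside diameter, 18 mm high.
- socket_mouth (a point): Centre of the socket's mouth, level with the tops of its lips, 64 mm above the projector's origin; axes as the projector (the ring's turn is NOT measured). Three fixed lips, 4 mm thick, reach in to 24.5 mm from the axis; between them three 46 deg gaps, 120 deg apart, one centred within 22 deg either way of +x. Resting on the lips, the lens can be turned clockwise until its lugs drop in.
- pressure_plate: Round steel pressure plate inside the socket. Origin: centre of its top, when free 5 mm below the mouth; moves only down, on a spring; axes as the projector. It yields at 5 N and takes 1.2 N more per mm; after 8 mm it is solid (15 N). With the lens pressing it down more than 3 mm (9 N) the lugs clear the lips; 4 to 6 mm down is right for turning.
- seat (a point): Where the lens origin comes to rest when locked: on the socket's axis, 8 mm below the mouth, the lugs' tops held up against the lips' undersides by the spring. Axes as the projector. Fixed stops halt the lugs about 46 deg clockwise of the gaps' middles. Over 40 N in all between the lens and the lips, plate and stops counts as pressing hard.
- ear_case: Black earphone case 47 x 58 x 24 mm, lying on the desk; leave it alone. Origin: centre of the underside.
- tape_roll: Roll of tan tape, 58 mm in diameter, 19 mm high, lying flat; leave it alone. Origin: centre of the underside.
- eraser: Eraser in a blue sleeve, 22 x 50 x 12 mm; leave it alone. Origin: centre of the underside.
Things that resemble listed ones, but are neither listed nor needed, are in the scene too. Several things look just like the lens: the one meant starts farthest from the robot's base. There is more than one size of the projector; the one meant has the size given above.

How it is judged:
By the outcome, as a careful person would: the job done as asked, in the order asked, and still so for the second after the job is handed in, with the robot touching nothing.
It also fails if it takes over 72 s, if anything falls off the work surface, if the arm or the gripper's body presses on something with over 40 N, if the wrist force passes 120 N, or if a joint passes its speed limit or range.

## Working session

There is one attempt and no reset: what is moved stays moved. The work goes in short steps, Python scripts to look and compute and a tool call to move; the robot and the scene stay as the last step left them, time stands still between calls to the robot, and variables do not carry over. Pictures are saved under pics/ and viewed, at most 10 in all, crops included, and the job is handed in when it is done.

Besides the shell and the picture viewer there is one more tool, called as name(argument=value, ...), one argument or row to a line, values as JSON. arm_command: Moves the arm, as the interface text tells. Its arguments: {"type":"object","properties":{"moves":{"type":"array"},"force":{"type":"number"}},"required":["moves"]}

```bash
mkdir -p pics
cat > h.py <<'E'
from bench import *
import numpy as np, cv2
from scipy.spatial.transform import Rotation as R
def cam(n):
    c=camera_params(n); f=240/np.tan(np.radians(c['vfov'])/2); return c,f
def cloud(n,d,c=None):
    c0,f=cam(n); c=c or c0
    v,u=np.mgrid[0:480,0:640]
    P=np.stack([(u-c['cx'])/f*d,-(v-c['cy'])/f*d,-d],-1)
    return P@np.array(c['rotation']).reshape(3,3).T+np.array(c['origin'])
def save(n,p): cv2.imwrite('pics/'+n,cv2.cvtColor(p,cv2.COLOR_RGB2BGR))
E
python3 - <<'E'
from h import *
for n in('top','scene'):
    p,d=grab_frame(n); save(n+'0.png',p); np.save(n+'0.npy',d)
    c=camera_params(n); print(c)
s=state(); print(s)
E
```

```text
{'vfov': 44.075994061885346, 'cx': 319.68516470425317, 'cy': 244.05204799460117, 'origin': array([0.42158378, 0.09941046, 1.2870398 ]), 'rotation': array([ 0.06303634, -0.08864358, -1.59253961])}
{'vfov': 42.91748395023017, 'cx': 323.7478721694073, 'cy': 242.89791106416982, 'origin': array([-0.4717268 , -0.524523  ,  0.62000959]), 'rotation': array([ 1.02324757, -0.59140786, -0.88714905])}
{'t': 0.1, 'q': array([-9.11419597e-01,  2.55725221e-01,  1.07161650e-01, -3.95847543e-04,
       -1.42392714e+00, -2.84617690e-01]), 'joint_vel': array([ 0.00151999, -0.00025126,  0.00094732,  0.00012559,  0.00054424,
        0.00165802]), 'tau': array([-3.02837856e-03, -3.87605488e+01,  2.38474113e+01,  5.37788406e+00,
       -3.78743629e-03,  6.41865739e-06]), 'ee_pos': array([ 0.20123073, -0.51142475,  0.24448149]), 'tool_rot': array([ 5.85062700e-01, -3.08620315e+00, -2.64980626e-03]), 'force': array([-0.45060702,  0.16802359,  0.27091861]), 'torque': array([ 0.03353148, -0.03442747,  0.00433688]), 'grip_force': 0.0, 'finger_gap': 0.08560062269538682}
```

View pics/top0.png

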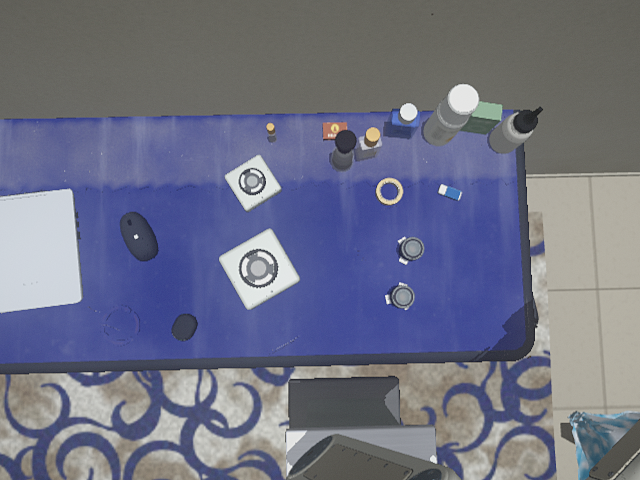

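View pics/scene0.png

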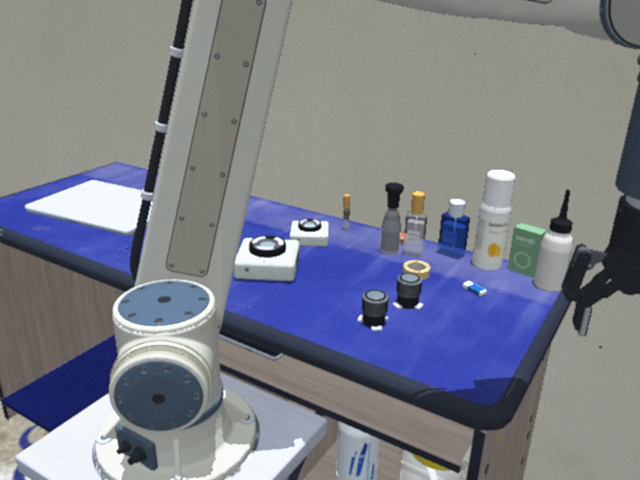

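```bash
sed -i "s/@np.array(c\['rotation'\]).reshape(3,3).T/@R.from_rotvec(c['rotation']).as_matrix().T/" h.py
```

```text
(no output)
```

The top view shows two lens look-alikes, at (412,249) and (402,296), and two projectors, at (258,268) and (252,182). The object at (345,145) is a bottle. I'll measure their base distances and sizes and look at a crop.

Run:
```python
from h import *
p=cv2.cvtColor(cv2.imread('pics/top0.png'),cv2.COLOR_BGR2RGB); d=np.load('top0.npy'); P=cloud('top',d)
for n,(u,v) in dict(A=(412,249),B=(402,296),big=(258,268),small=(252,182),bigface=(233,262),bottle=(345,145),desk=(330,230)).items():
    print(n,P[v,u].round(3),round(float(np.hypot(*P[v,u,:2])),3))
for n,(u,v) in dict(A=(412,249),B=(402,296)).items():
    w=P[v-25:v+25,u-25:u+25]; m=(w[...,2]>.05)&(w[...,2]<.075); q=w[m][:,:2]; print(n,'top px',m.sum(),(q.min(0)+q.max(0))/2,np.ptp(q,axis=0),w[m][:,2].mean())
for n,(u,v) in dict(big=(258,268),small=(252,182)).items():
    w=P[v-50:v+50,u-50:u+50].reshape(-1,3) if n=='big' else P[v-35:v+35,u-35:u+35].reshape(-1,3)
    print(n,np.histogram(w[:,2],bins=np.arange(-.01,.09,.005)))
    z=w[:,2]; zt=np.median(z[z>.02]); m=abs(z-zt)<.006
    r=cv2.minAreaRect(w[m][:,:2].astype(np.float32)*1000); print(zt,r)
    m=z>zt+.011; q=w[m][:,:2]*1000; print('ring',cv2.minEnclosingCircle(q.astype(np.float32)),w[m][:,2].mean())
a=cv2.resize(p[225:315,365:455],(400,400),interpolation=cv2.INTER_CUBIC); b=cv2.resize(p[223:313,213:303],(400,400),interpolation=cv2.INTER_CUBIC)
save('crop0.png',np.hstack([a,b]))
```

```text
A [ 0.525 -0.113  0.063] 0.537
B [ 0.428 -0.089  0.062] 0.437
big [0.493 0.207 0.057] 0.535
small [0.679 0.219 0.033] 0.714
bigface [0.508 0.26  0.045] 0.57
bottle [0.72  0.027 0.168] 0.721
desk [0.576 0.054 0.   ] 0.578
A top px 423 [ 0.52650646 -0.11482948] [0.04845172 0.0470255 ] 0.05901117118238979
B top px 431 [ 0.42720475 -0.09130346] [0.04768399 0.0483632 ] 0.05890433360486022
big (array([ 292, 3504, 2279,   65,    1,    8,    4,    5,   17,  144, 1190,
       1199,  124,  424,  564,  137,    2,    0,    0]), array([-0.01 , -0.005,  0.   ,  0.005,  0.01 ,  0.015,  0.02 ,  0.025,
        0.03 ,  0.035,  0.04 ,  0.045,  0.05 ,  0.055,  0.06 ,  0.065,
        0.07 ,  0.075,  0.08 ,  0.085]))
0.04658275423505298 ((492.17156982421875, 206.96945190429688), (128.688720703125, 128.72433471679688), 28.736074447631836)
ring ((465.9651794433594, 171.55227661132812), 84.70046997070312) 0.11086308084456256
small (array([ 129, 1587, 1251,   68,   14,   21,  119,  721,  419,  248,  271,
         34,    0,    0,    0,    0,    0,    0,    0]), array([-0.01 , -0.005,  0.   ,  0.005,  0.01 ,  0.015,  0.02 ,  0.025,
        0.03 ,  0.035,  0.04 ,  0.045,  0.05 ,  0.055,  0.06 ,  0.065,
        0.07 ,  0.075,  0.08 ,  0.085]))
0.03045840937864297 ((679.1699829101562, 219.38858032226562), (92.58351135253906, 92.38549041748047), 31.450841903686523)
ring ((563.5819091796875, 164.08377075195312), 156.03248596191406) 0.1416415551438926
```

View pics/crop0.png

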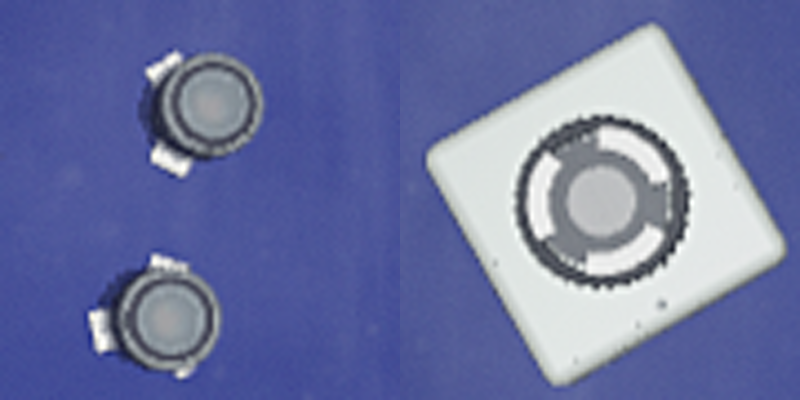

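The crop shows lens A at crop (212,105), lens B at crop (168,320), and the big projector with three white lips and grey gaps. Its front dot is at crop (662,305). Lens A is the one meant: it is 0.54 m from the base, against 0.44 m for B. The big projector measures 129 mm, which fits the size given. Next I'll work out the angles.

```bash
cat >> h.py <<'E'
def proj(n,X,c=None):
    c0,f=cam(n); c=c or c0
    q=(np.atleast_2d(X)-c['origin'])@R.from_rotvec(c['rotation']).as_matrix()
    return np.stack([c['cx']+f*q[:,0]/-q[:,2],c['cy']-f*q[:,1]/-q[:,2]],1)
def ringprof(n,p,ctr,z,r,A):
    a=np.radians(A); X=np.stack([ctr[0]+r*np.cos(a),ctr[1]+r*np.sin(a),0*a+z],1); uv=proj(n,X).astype(np.float32)
    g=cv2.cvtColor(p,cv2.COLOR_RGB2GRAY)
    return cv2.remap(g,uv[:,0],uv[:,1],cv2.INTER_LINEAR).ravel()
E
python3 - <<'E'
from h import *
p=cv2.cvtColor(cv2.imread('pics/top0.png'),cv2.COLOR_BGR2RGB); d=np.load('top0.npy'); P=cloud('top',d)
w=P[223:313,213:303].reshape(-1,3); m=(w[:,2]>.059)&(w[:,2]<.07); q=w[m][:,:2]*1000
print('ring circle',cv2.minEnclosingCircle(q.astype(np.float32)))
print('dot dir',P[223+int(305/400*90),213+int(262/400*90)])
A=np.arange(0,360,6)
for r in (.027,.030): print(r,list(zip(A,ringprof('top',p,(.4922,.207),.064,r,A))))
g=cv2.cvtColor(p,cv2.COLOR_RGB2GRAY)
w=P[225:280,390:435]; gg=g[225:280,390:435]; s=p[225:280,390:435].astype(int)
m=((s.max(-1)-s.min(-1))<40)&(s.min(-1)>150)&(w[...,2]<.02)
q=w[m][:,:2]-[.526,-.115]
print(np.c_[np.degrees(np.arctan2(q[:,1],q[:,0])),np.hypot(q[:,0],q[:,1])*1000].round(0).tolist())
st=state(); T=R.from_rotvec(st['tool_rot']); print(T.as_matrix().round(3))
c=camera_params('wrist'); print('wristcam in tool',T.inv().apply(np.array(c['origin'])-st['ee_pos']),(T.inv()*R.from_rotvec(c['rotation'])).as_matrix().round(2),c['vfov'])
dl=np.array([.526,-.115,.2])-st['ee_pos']; print('delta in tool',T.inv().apply(dl))
E
```

```text
ring circle ((492.3069152832031, 207.28575134277344), 40.881561279296875)
dot dir [0.4451518  0.18158068 0.04654003]
0.027 [(np.int64(0), np.uint8(193)), (np.int64(6), np.uint8(130)), (np.int64(12), np.uint8(125)), (np.int64(18), np.uint8(128)), (np.int64(24), np.uint8(127)), (np.int64(30), np.uint8(123)), (np.int64(36), np.uint8(125)), (np.int64(42), np.uint8(151)), (np.int64(48), np.uint8(230)), (np.int64(54), np.uint8(234)), (np.int64(60), np.uint8(229)), (np.int64(66), np.uint8(239)), (np.int64(72), np.uint8(234)), (np.int64(78), np.uint8(240)), (np.int64(84), np.uint8(239)), (np.int64(90), np.uint8(239)), (np.int64(96), np.uint8(238)), (np.int64(102), np.uint8(238)), (np.int64(108), np.uint8(237)), (np.int64(114), np.uint8(244)), (np.int64(120), np.uint8(197)), (np.int64(126), np.uint8(123)), (np.int64(132), np.uint8(129)), (np.int64(138), np.uint8(129)), (np.int64(144), np.uint8(126)), (np.int64(150), np.uint8(126)), (np.int64(156), np.uint8(125)), (np.int64(162), np.uint8(111)), (np.int64(168), np.uint8(227)), (np.int64(174), np.uint8(238)), (np.int64(180), np.uint8(236)), (np
[... 3212 characters left out ...]
0], [147.0, 21.0], [133.0, 29.0], [136.0, 27.0], [141.0, 25.0], [145.0, 24.0], [149.0, 23.0], [153.0, 22.0], [136.0, 30.0], [139.0, 29.0], [144.0, 26.0], [146.0, 27.0], [152.0, 25.0], [155.0, 24.0], [161.0, 23.0], [166.0, 23.0], [171.0, 22.0], [146.0, 29.0], [149.0, 28.0], [153.0, 27.0], [158.0, 26.0], [162.0, 25.0], [166.0, 25.0], [173.0, 24.0], [155.0, 29.0], [159.0, 28.0], [165.0, 27.0], [168.0, 27.0], [164.0, 30.0], [170.0, 29.0]]
[[-0.931 -0.366 -0.001]
 [-0.366  0.931  0.002]
 [ 0.     0.002 -1.   ]]
wristcam in tool [ 0.06656928  0.00018663 -0.12898444] [[-0.    0.96  0.26]
 [ 1.    0.   -0.  ]
 [-0.    0.26 -0.96]] 67.45974501212402
delta in tool [-0.44732945  0.24997848  0.04487081]
```

arm_command(
  moves=[
    {"dx":-3.44,"dy":1.92,"dz":0.3},
    {"dx":-3.44,"dy":1.92,"dz":0.3},
    {"dx":-3.44,"dy":1.92,"dz":0.3},
    {"dx":-3.44,"dy":1.92,"dz":0.3},
    {"dx":-3.44,"dy":1.92,"dz":0.3},
    {"dx":-3.44,"dy":1.92,"dz":0.3},
    {"dx":-3.44,"dy":1.92,"dz":0.3},
  ],
)

```text
schema error: expected keys ax, ay, az, dx, dy, dz, fingers
```

arm_command(
  moves=[
    {"dx":-3.44,"dy":1.92,"dz":0.3},
    {"dx":-3.44,"dy":1.92,"dz":0.3},
    {"dx":-3.44,"dy":1.92,"dz":0.3},
    {"dx":-3.44,"dy":1.92,"dz":0.3},
    {"dx":-3.44,"dy":1.92,"dz":0.3},
    {"dx":-3.44,"dy":1.92,"dz":0.3},
    {},
    {},
  ],
)

```text
schema error: expected keys ax, ay, az, dx, dy, dz, fingers
```

Run:
```python
from h import *
st=state(); c=camera_params('wrist'); p,d=grab_frame('wrist'); save('w1.png',p)
print(st['t'],st['ee_pos'],st['tool_rot'],st['q'],c['origin'])
P=cloud('wrist',d,c)
m=(P[...,2]>.056)&(P[...,2]<.075)&(np.hypot(P[...,0]-.526,P[...,1]+.115)<.04); q=(P[m][:,:2]*1000).astype(np.float32)
(cx,cy),r=cv2.minEnclosingCircle(q); print('A',cx,cy,r,P[m][:,2].mean(), (q.min(0)+q.max(0))/2)
T=R.from_rotvec(st['tool_rot']); print(T.inv().apply(np.array([cx/1000,cy/1000,.037])-st['ee_pos'])*100)
s=p.astype(int); 
w=((s.max(-1)-s.min(-1))<40)&(s.min(-1)>140)&(P[...,2]<.02)&(np.hypot(P[...,0]-cx/1000,P[...,1]-cy/1000)<.036)
q=P[w][:,:2]-[cx/1000,cy/1000]; a=np.degrees(np.arctan2(q[:,1],q[:,0])); rr=np.hypot(*q.T)*1000
for k in (29,149,-91):
    mm=(abs((a-k+180)%360-180)<45)&(rr>26)&(rr<29.5); print(k,mm.sum(),a[mm].min() if mm.any() else 0,a[mm].max() if mm.any() else 0, np.median(a[mm]) if mm.any() else 0)
```

```text
0.1 [ 0.20123073 -0.51142475  0.24448149] [ 5.85062700e-01 -3.08620315e+00 -2.64980626e-03] [-9.11419597e-01  2.55725221e-01  1.07161650e-01 -3.95847543e-04
 -1.42392714e+00 -2.84617690e-01] [ 0.13930588 -0.53581871  0.37347272]<stdin>:6: RuntimeWarning: Mean of empty slice.
  ret = ret.dtype.type(ret / rcount)
Traceback (most recent call last):
ValueError: zero-size array to reduction operation minimum which has no identity
```

View pics/w1.png

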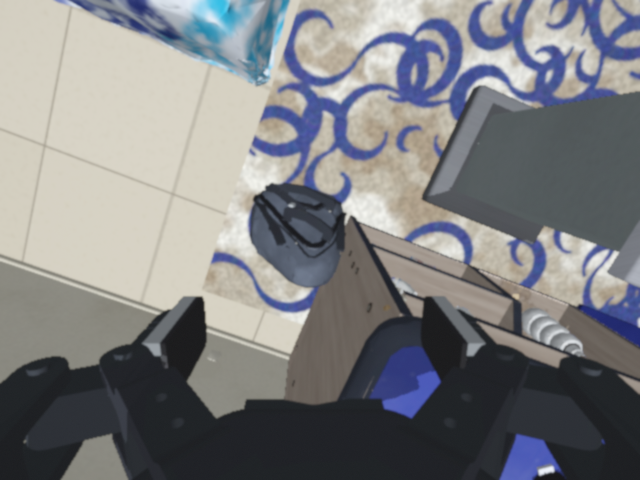

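The call was refused because every row needs all its keys, so the arm hasn't moved. This picture shows only the floor and the desk edge, with the jaws at (165,340) and (450,340).

arm_command(
  moves=[
    {"ax":0,"ay":0,"az":0,"dx":-3.44,"dy":1.92,"dz":0.3,"fingers":8.54},
    {"ax":0,"ay":0,"az":0,"dx":-3.44,"dy":1.92,"dz":0.3,"fingers":8.54},
    {"ax":0,"ay":0,"az":0,"dx":-3.44,"dy":1.92,"dz":0.3,"fingers":8.54},
    {"ax":0,"ay":0,"az":0,"dx":-3.44,"dy":1.92,"dz":0.3,"fingers":8.54},
    {"ax":0,"ay":0,"az":0,"dx":-3.44,"dy":1.92,"dz":0.3,"fingers":8.54},
    {"ax":0,"ay":0,"az":0,"dx":-3.44,"dy":1.92,"dz":0.3,"fingers":8.54},
    {"ax":0,"ay":0,"az":0,"dx":-3.44,"dy":1.92,"dz":0.3,"fingers":8.54},
  ],
)

```text
t: 0.73
ee_pos: [0.3769, -0.2968, 0.2241]
tool_rot: [0.585, -3.087, -0.0]
force: [0.9, -0.4, 0.6]
finger_gap: 0.0849
grip_force: 0.0
```

arm_command(
  moves=[
    {"ax":0,"ay":0,"az":0,"dx":-3.44,"dy":1.92,"dz":0.3,"fingers":8.54},
    {"ax":0,"ay":0,"az":0,"dx":-3.44,"dy":1.92,"dz":0.3,"fingers":8.54},
    {"ax":0,"ay":0,"az":0,"dx":-3.44,"dy":1.92,"dz":0.3,"fingers":8.54},
    {"ax":0,"ay":0,"az":0,"dx":-3.44,"dy":1.92,"dz":0.3,"fingers":8.54},
    {"ax":0,"ay":0,"az":0,"dx":-3.44,"dy":1.92,"dz":0.3,"fingers":8.54},
    {"ax":0,"ay":0,"az":0,"dx":-3.44,"dy":1.92,"dz":0.3,"fingers":8.54},
    {"ax":0,"ay":0,"az":0,"dx":0,"dy":0,"dz":0,"fingers":8.54},
    {"ax":0,"ay":0,"az":0,"dx":0,"dy":0,"dz":0,"fingers":8.54},
  ],
)

```text
t: 1.4
ee_pos: [0.5267, -0.1142, 0.2052]
tool_rot: [0.589, -3.084, -0.001]
force: [-0.4, 0.0, -0.4]
finger_gap: 0.0854
grip_force: 0.0
```

```bash
cat > wl.py <<'E'
from h import *
import sys
st=state(); c=camera_params('wrist'); p,d=grab_frame('wrist'); save(sys.argv[1],p)
print(st['t'],st['ee_pos'],st['tool_rot'],st['q'],c['origin'])
P=cloud('wrist',d,c)
m=(P[...,2]>.056)&(P[...,2]<.075)&(np.hypot(P[...,0]-.526,P[...,1]+.115)<.04); q=(P[m][:,:2]*1000).astype(np.float32)
(cx,cy),r=cv2.minEnclosingCircle(q); print('A',cx,cy,r,P[m][:,2].mean(), (q.min(0)+q.max(0))/2)
T=R.from_rotvec(st['tool_rot']); print(T.inv().apply(np.array([cx/1000,cy/1000,.037])-st['ee_pos'])*100)
s=p.astype(int); 
w=((s.max(-1)-s.min(-1))<40)&(s.min(-1)>140)&(P[...,2]<.02)&(np.hypot(P[...,0]-cx/1000,P[...,1]-cy/1000)<.036)
q=P[w][:,:2]-[cx/1000,cy/1000]; a=np.degrees(np.arctan2(q[:,1],q[:,0])); rr=np.hypot(*q.T)*1000
for k in (29,149,-91):
    b=(a-k+180)%360-180; mm=(abs(b)<45)&(rr>26)&(rr<29.5)
    if mm.any(): print(k,mm.sum(),b[mm].min(),b[mm].max(),np.median(b[mm]))
E
python3 wl.py w2.png
```

```text
1.4 [ 0.52669261 -0.11415449  0.20515842] [ 5.89443006e-01 -3.08372687e+00 -8.32942596e-04] [ 7.69304852e-02  2.49997636e-01 -6.45086782e-04 -3.09353286e-04
 -1.32223628e+00 -1.26991423e+00] [ 0.46502215 -0.13855255  0.33428055]
A 526.034912109375 -115.94962310791016 24.292850494384766 0.0601725318582143 [ 526.22327 -115.99181]
[ 0.09538535 -0.15779367 16.81591795]
149 79 -17.41961206100467 21.841112645284227 1.4821057905645034
-91 78 -18.670791059571286 21.20844137613443 -0.015505902905644575
```

View pics/w2.png

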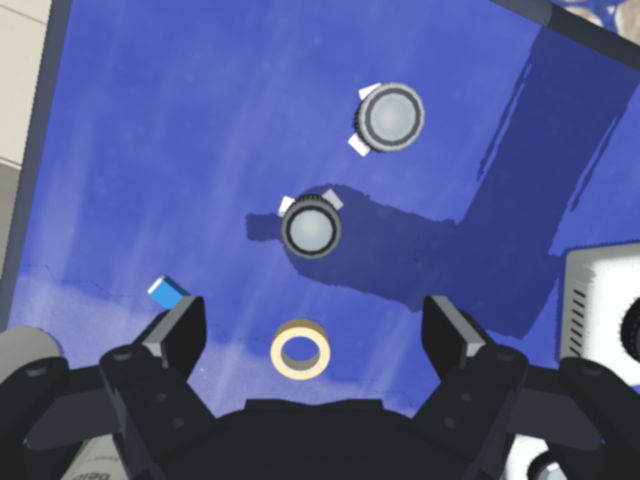

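The wrist view shows lens A at (311,228), with B at (390,117), the tape at (300,350) and the eraser at (167,292) all clear of it. A is 2 mm from the TCP line. I'll turn 42° counter-clockwise to leave room on the last joint, then descend.

arm_command(
  moves=[
    {"ax":0,"ay":0,"az":0,"dx":0.1,"dy":-0.16,"dz":0,"fingers":7.5},
    {"ax":0,"ay":0,"az":-7,"dx":0,"dy":0,"dz":2.5,"fingers":7.5},
    {"ax":0,"ay":0,"az":-7,"dx":0,"dy":0,"dz":2.5,"fingers":7.5},
    {"ax":0,"ay":0,"az":-7,"dx":0,"dy":0,"dz":2.5,"fingers":7.5},
    {"ax":0,"ay":0,"az":-7,"dx":0,"dy":0,"dz":2.0,"fingers":7.5},
    {"ax":0,"ay":0,"az":-7,"dx":0,"dy":0,"dz":1.5,"fingers":7.5},
    {"ax":0,"ay":0,"az":-7,"dx":0,"dy":0,"dz":1,"fingers":7.5},
    {"ax":0,"ay":0,"az":0,"dx":0,"dy":0,"dz":0,"fingers":7.5},
  ],
)

```text
t: 2.12
ee_pos: [0.5235, -0.1189, 0.0843]
tool_rot: [1.653, -2.667, -0.004]
force: [-0.2, -0.6, 0.2]
finger_gap: 0.0754
grip_force: 0.0
```

arm_command(
  moves=[
    {"ax":0,"ay":0,"az":0,"dx":0,"dy":0,"dz":2,"fingers":7.5},
    {"ax":0,"ay":0,"az":0,"dx":0,"dy":0,"dz":2,"fingers":7.5},
    {"ax":0,"ay":0,"az":0,"dx":0,"dy":0,"dz":0.8,"fingers":7.5},
    {"ax":0,"ay":0,"az":0,"dx":0,"dy":0,"dz":0,"fingers":7.5},
    {"ax":0,"ay":0,"az":0,"dx":0,"dy":0,"dz":0,"fingers":7.5},
  ],
)

```text
t: 2.53
ee_pos: [0.5261, -0.1183, 0.0392]
tool_rot: [-1.65, 2.673, -0.001]
force: [-1.1, -0.1, 0.0]
finger_gap: 0.0752
grip_force: 0.0
```

arm_command(
  moves=[
    {"ax":0,"ay":0,"az":0,"dx":0,"dy":0,"dz":0.1,"fingers":7.5},
    {"ax":0,"ay":0,"az":0,"dx":0,"dy":0,"dz":0.1,"fingers":7.5},
    {"ax":0,"ay":0,"az":0,"dx":0,"dy":0,"dz":0,"fingers":7.5},
  ],
)

```text
t: 2.78
ee_pos: [0.5263, -0.1177, 0.0371]
tool_rot: [-1.651, 2.671, -0.001]
force: [0.3, -0.6, -0.8]
finger_gap: 0.0752
grip_force: 0.0
```

Run:
```python
from h import *
st=state(); print(st['ee_pos'],st['tool_rot'],st['q'])
p,d=grab_frame('wrist'); save('w3.png',p)
T=R.from_rotvec(st['tool_rot']); print(T.inv().apply(np.array([.5261,-.116,.037])-st['ee_pos'])*100)
P=cloud('wrist',d); m=(P[...,2]>.052)&(P[...,2]<.075)&(np.hypot(P[...,0]-.526,P[...,1]+.115)<.032); q=(P[m][:,:2]*1000).astype(np.float32)
print(cv2.minEnclosingCircle(q),m.sum(),(q.min(0)+q.max(0))/2)
```

```text
[ 0.52629964 -0.11769442  0.03705341] [-1.65139535e+00  2.67105570e+00 -1.16923050e-03] [ 7.04015508e-02  3.91214121e-01 -2.64623966e-01  8.92257620e-05
 -9.13490493e-01 -5.33782824e-01]
[-0.14265198  0.09359485  0.00531687]
((525.8658447265625, -116.19792938232422), 24.838581085205078) 14041 [ 525.9808  -116.49081]
```

View pics/w3.png

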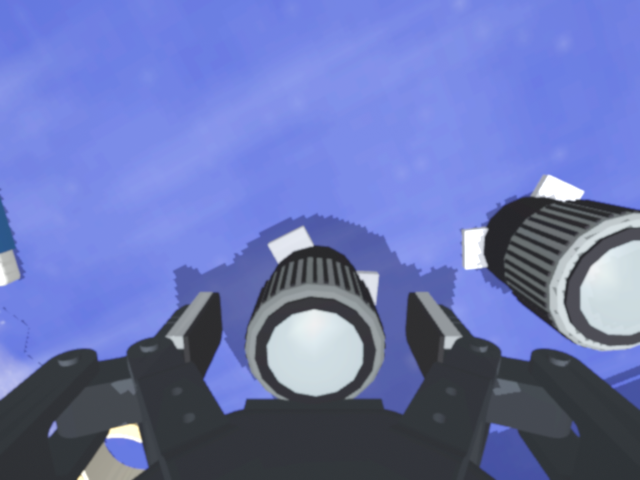

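The lens top is centred between the jaws at (316,348), with its lugs at (290,243) and (370,285). I'll shift 1.4 mm, close gently and lift.

arm_command(
  moves=[
    {"ax":0,"ay":0,"az":0,"dx":-0.13,"dy":0.09,"dz":0,"fingers":5.5},
    {"ax":0,"ay":0,"az":0,"dx":0,"dy":0,"dz":0,"fingers":4.0},
    {"ax":0,"ay":0,"az":0,"dx":0,"dy":0,"dz":0,"fingers":4.0},
    {"ax":0,"ay":0,"az":0,"dx":0,"dy":0,"dz":0,"fingers":4.0},
    {"ax":0,"ay":0,"az":0,"dx":0,"dy":0,"dz":0,"fingers":4.0},
    {"ax":0,"ay":0,"az":0,"dx":0,"dy":0,"dz":0,"fingers":4.0},
  ],
  force=35,
)

```text
t: 3.33
ee_pos: [0.5259, -0.116, 0.0367]
tool_rot: [-1.653, 2.671, -0.001]
force: [-1.1, 1.7, 5.3]
finger_gap: 0.0477
grip_force: 36.2
```

Run:
```python
from h import *
st=state(); print(st['ee_pos'],st['tool_rot'],st['finger_gap'],st['grip_force'],st['force'],st['torque'])
T=R.from_rotvec(st['tool_rot']); print(T.inv().apply(np.array([.4922,.2071,.11])-st['ee_pos'])*100)
```

```text
[ 0.52587018 -0.1160278   0.03671695] [-1.65252911e+00  2.67114429e+00 -6.08560717e-04] 0.04769118736516721 36.2394654750824 [-1.12008822  1.71772929  5.34781163] [0.50031513 0.36117395 0.04068219]
[-27.41366361  17.43275112  -7.33122212]
```

arm_command(
  moves=[
    {"ax":0,"ay":0,"az":0,"dx":0,"dy":0,"dz":-1.5,"fingers":4.0},
    {"ax":0,"ay":0,"az":0,"dx":0,"dy":0,"dz":-3.5,"fingers":4.0},
    {"ax":0,"ay":0,"az":0,"dx":0,"dy":0,"dz":-3.5,"fingers":4.0},
    {"ax":0,"ay":0,"az":0,"dx":0,"dy":0,"dz":-3,"fingers":4.0},
    {"ax":0,"ay":0,"az":0,"dx":0,"dy":0,"dz":0,"fingers":4.0},
  ],
)

```text
t: 3.75
ee_pos: [0.5289, -0.1168, 0.1576]
tool_rot: [-1.649, 2.664, -0.011]
force: [0.8, 0.2, -0.8]
finger_gap: 0.0471
grip_force: 36.5
```

arm_command(
  moves=[
    {"ax":0,"ay":0,"az":0,"dx":-1.5,"dy":1,"dz":0,"fingers":4.0},
    {"ax":0,"ay":0,"az":0,"dx":-3,"dy":1.9,"dz":0,"fingers":4.0},
    {"ax":0,"ay":0,"az":0,"dx":-3,"dy":1.9,"dz":0,"fingers":4.0},
    {"ax":0,"ay":0,"az":0,"dx":-3,"dy":1.9,"dz":0,"fingers":4.0},
    {"ax":0,"ay":0,"az":0,"dx":-3,"dy":1.9,"dz":0,"fingers":4.0},
    {"ax":0,"ay":0,"az":0,"dx":-1.5,"dy":1,"dz":0,"fingers":4.0},
    {"ax":0,"ay":0,"az":0,"dx":0,"dy":0,"dz":0,"fingers":4.0},
  ],
)

```text
t: 4.33
ee_pos: [0.5059, 0.0641, 0.1503]
tool_rot: [1.657, -2.668, -0.002]
force: [-0.1, 0.7, -0.9]
finger_gap: 0.0474
grip_force: 36.6
```

Run:
```python
from h import *
st=state(); c=camera_params('wrist'); p,d=grab_frame('wrist'); save('w4.png',p); np.save('w4.npy',d)
print(st['ee_pos'],st['tool_rot'],st['q'],st['finger_gap'],st['force'],st['torque'])
P=cloud('wrist',d,c); w=P[(P[...,2]>.06)&(P[...,2]<.068)&(np.hypot(P[...,0]-.492,P[...,1]-.207)<.05)]
print(len(w),(w.min(0)+w.max(0))/2,np.ptp(w,axis=0))
q=w[:,:2]; r=np.hypot(q[:,0]-.492,q[:,1]-.207); q=q[r>.036]
if len(q)>5:
    A=np.c_[2*q,np.ones(len(q))]; s=np.linalg.lstsq(A,(q**2).sum(1),rcond=None)[0]; print('fit',s[:2],np.sqrt(s[2]+s[0]**2+s[1]**2))
```

```text
[0.50586275 0.06409729 0.150336  ] [ 1.65663186e+00 -2.66840243e+00 -1.90018174e-03] [ 0.43287315  0.22788932 -0.17414886 -0.00120284 -1.16966485 -0.89200513] 0.047429935086733946 [-0.11055379  0.67652551 -0.851612  ] [-0.03483887  0.00138862  0.00116028]
640 [0.49213205 0.20557115 0.06298499] [0.0572545  0.07676008 0.00592326]
fit [0.49311089 0.20659829] 0.038291140574171635
```

View pics/w4.png

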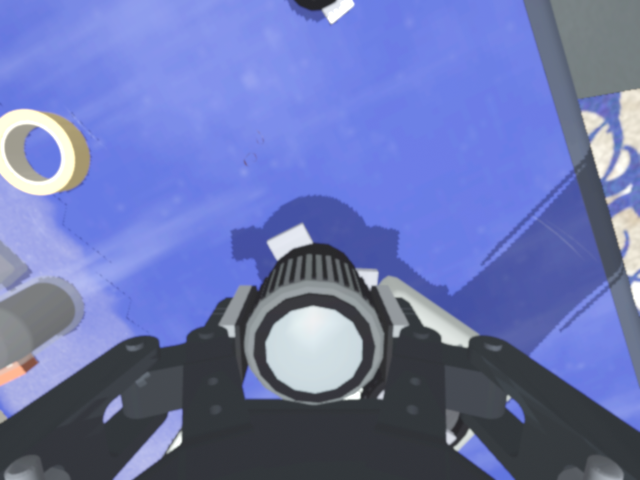

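The lens is held straight at (315,345), but it hides the socket. I'll pass beyond the socket so the wrist camera can see it and measure it closely.

arm_command(
  moves=[
    {"ax":0,"ay":0,"az":0,"dx":-2,"dy":0.7,"dz":0,"fingers":4.0},
    {"ax":0,"ay":0,"az":0,"dx":-3.7,"dy":1.3,"dz":0,"fingers":4.0},
    {"ax":0,"ay":0,"az":0,"dx":-3.7,"dy":1.3,"dz":0,"fingers":4.0},
    {"ax":0,"ay":0,"az":0,"dx":-3.7,"dy":1.3,"dz":0,"fingers":4.0},
    {"ax":0,"ay":0,"az":0,"dx":-3.7,"dy":1.3,"dz":0,"fingers":4.0},
    {"ax":0,"ay":0,"az":0,"dx":-3.7,"dy":1.3,"dz":0,"fingers":4.0},
    {"ax":0,"ay":0,"az":0,"dx":-2,"dy":0.7,"dz":0,"fingers":4.0},
    {"ax":0,"ay":0,"az":0,"dx":0,"dy":0,"dz":0,"fingers":4.0},
  ],
)

```text
t: 5.05
ee_pos: [0.5367, 0.3006, 0.1494]
tool_rot: [1.655, -2.669, -0.0]
force: [0.1, -0.9, -1.1]
finger_gap: 0.0473
grip_force: 36.6
```

```bash
cat > m5.py <<'E'
from h import *
for _ in range(2):
    st=state(); c=camera_params('wrist'); p,d=grab_frame('wrist')
    print(st['t'],st['ee_pos'],st['tool_rot'],c['origin'],st['joint_vel'].round(3))
    P=cloud('wrist',d,c); w=P[(P[...,2]>.0605)&(P[...,2]<.068)&(np.hypot(P[...,0]-.492,P[...,1]-.207)<.05)]
    q=w[:,:2]; print(len(w),'rectmid',cv2.minEnclosingCircle((q*1000).astype(np.float32)))
    g=cv2.cvtColor(p,cv2.COLOR_RGB2GRAY)
    # lips: bright & at mouth height; boundary inner radius circle fit
    m=(g>190)&(abs(P[...,2]-.064)<.004)&(np.hypot(P[...,0]-.492,P[...,1]-.207)<.042); L=P[m][:,:2]
    from scipy.optimize import minimize
    print('lip px',m.sum())
    def cost(x):
        r=np.hypot(L[:,0]-x[0],L[:,1]-x[1]); a=np.degrees(np.arctan2(L[:,1]-x[1],L[:,0]-x[0]))
        k=(a//15); return sum((np.percentile(r[k==i],3)-.0245)**2 for i in set(k) if (k==i).sum()>30)*1e6
    s=minimize(cost,[.492,.207],method='Nelder-Mead'); print('inner fit',s.x,s.fun)
    a=np.degrees(np.arctan2(L[:,1]-s.x[1],L[:,0]-s.x[0]))%360; r=np.hypot(L[:,0]-s.x[0],L[:,1]-s.x[1])
    h=np.histogram(a[(r>.026)&(r<.031)],bins=np.arange(0,361,1))[0]; t=np.median(h[h>3])*.5
    print('edges',[(i,int(h[i]),int(h[i-1])) for i in range(360) if (h[i]>t)!=(h[i-1]>t)])
save('w5.png',p); np.save('w5.npy',d)
E
python3 m5.py
```

```text
5.05 [0.53669579 0.30063372 0.14936078] [ 1.65488866e+00 -2.66879301e+00 -4.24665573e-04] [0.50694608 0.24150122 0.27842225] [-0.048 -0.044 -0.066  0.004 -0.005  0.037]
9441 rectmid ((492.1797180175781, 206.7595672607422), 40.98738098144531)
lip px 3857
inner fit [0.49203891 0.2064001 ] 4.192290837858307
edges [(1, 0, 10), (47, 7, 4), (61, 4, 8), (62, 8, 4), (121, 1, 6), (167, 9, 3), (241, 4, 10), (287, 12, 0)]
5.1 [0.53644797 0.29855088 0.14955712] [ 1.65320811e+00 -2.66880143e+00  2.38035191e-04] [0.50670756 0.23956427 0.27866848] [-0.036 -0.033 -0.038  0.006 -0.004  0.01 ]
9568 rectmid ((492.1005554199219, 206.8231201171875), 40.974082946777344)
lip px 3814
inner fit [0.49213948 0.2065177 ] 3.594718270859832
edges [(1, 1, 9), (47, 8, 2), (61, 4, 9), (62, 6, 4), (121, 4, 6), (167, 10, 2), (241, 4, 11), (286, 7, 0), (334, 4, 8), (335, 11, 4)]
```

View pics/w5.png

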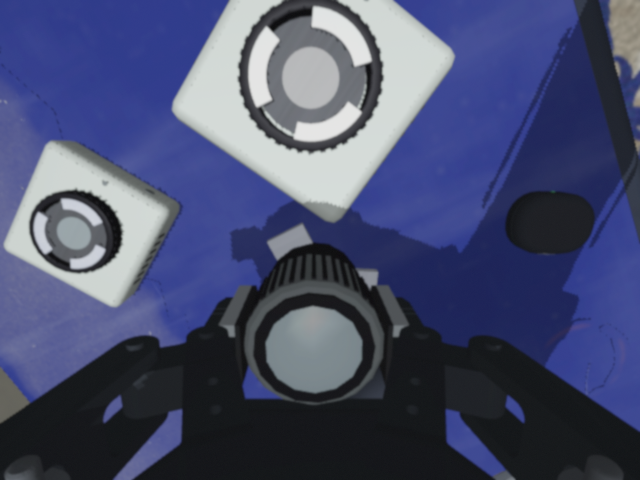

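The view shows the socket at (311,77), with three white lips and the gap middles at 24° mod 120. The held lens shows lugs at (290,240) and (370,278). I'll measure the lens axis and lug angle relative to the TCP.

Run:
```python
from h import *
st=state(); c=camera_params('wrist'); p,d=grab_frame('wrist')
P=cloud('wrist',d,c); e=st['ee_pos']; T=R.from_rotvec(st['tool_rot']); Q=T.inv().apply((P-e).reshape(-1,3)).reshape(P.shape)*1000
print(e,st['tool_rot'], 'yaw x',np.degrees(2*np.arctan2(st['tool_rot'][1],st['tool_rot'][0])))
u=slice(235,395); v=slice(270,410)
q=Q[v,u].reshape(-1,3); print(np.histogram(q[:,2],bins=np.arange(-40,45,5)))
z=q[:,2]; zt=np.percentile(z[(z>-40)],2); t=q[(abs(z-zt)<3)&(abs(q[:,1])<24.5)]
print('top z',zt,cv2.minEnclosingCircle(t[:,:2].astype(np.float32)),len(t))
s=p.astype(int); m=((s.max(-1)-s.min(-1))<45)&(s.min(-1)>110)&(Q[...,2]>25)&(Q[...,2]<45)&(np.hypot(Q[...,0],Q[...,1])<36)
q=Q[m]; print(len(q), q[:,2].mean())
for k in (0,1):
    g=q[(q[:,1]>0)==k]
    if len(g)>10:
        r=cv2.minAreaRect(g[:,:2].astype(np.float32)); print(len(g),g.mean(0),r,g[:,2].min(),g[:,2].max())
        o=g[np.hypot(g[:,0],g[:,1])>25]; a=np.degrees(np.arctan2(o[:,1],o[:,0])); print('ang',a.min(),a.max(),np.hypot(o[:,0],o[:,1]).max())
```

```text
[0.5363922  0.29725443 0.14994708] [ 1.65165723e+00 -2.66976491e+00  4.55386933e-04] yaw x -116.51376362275512
(array([    0,     2,  3443, 11083,  1280,   765,   553,   408,   315,
         155,     5,     0,     0,     0,   238,     1]), array([-40, -35, -30, -25, -20, -15, -10,  -5,   0,   5,  10,  15,  20,
        25,  30,  35,  40]))
top z -26.567214903254655 ((0.8594396710395813, 0.0655604749917984), 26.58550262451172) 6743
934 32.45125654795409
733 [ 22.83287968 -11.06616104  32.4634963 ] ((22.392866134643555, -11.025533676147461), (18.718366622924805, 9.901350975036621), 62.53118896484375) 30.725333377326265 34.30656547330864
ang -46.80983390568104 -4.865124979299931 30.90884295717562
201 [ 4.96892583 27.01534543 32.40662103] ((5.490104675292969, 27.361465454101562), (6.943395137786865, 9.716184616088867), 51.39907455444336) 30.64719717195036 34.13034107986892
ang 71.39138751028904 90.10987873148491 31.468220230580467
```

```bash
cat > go.py <<'E'
from h import *
import sys
st=state(); T=R.from_rotvec(st['tool_rot']); z=float(sys.argv[1])
y=np.degrees(2*np.arctan2(st['tool_rot'][1],st['tool_rot'][0]))%360
print(st['t'],st['ee_pos'].round(4),'delta cm',(T.inv().apply(np.array([.4921,.2066,z])-st['ee_pos'])*100).round(3),'lug',round((y+26.8)%120,2),'tilt',T.as_matrix()[:,2].round(4),'F',st['force'].round(1),'tq',st['torque'].round(2),'v',abs(st['joint_vel']).max().round(4))
E
python3 go.py .115
```

```text
5.2 [0.5364 0.2965 0.1504] delta cm [10.021 -0.058  3.553] lug 30.24 tilt [-0.0014 -0.0013 -1.    ] F [-0.4  0.1 -2.3] tq [-0.02 -0.05  0.05] v 0.0182
```

arm_command(
  moves=[
    {"ax":0,"ay":0,"az":0,"dx":1.8,"dy":0,"dz":0,"fingers":4.0},
    {"ax":0,"ay":0,"az":0,"dx":3,"dy":0,"dz":0,"fingers":4.0},
    {"ax":0,"ay":0,"az":0,"dx":3,"dy":-0.06,"dz":1,"fingers":4.0},
    {"ax":0,"ay":0,"az":0,"dx":1.5,"dy":0,"dz":1.5,"fingers":4.0},
    {"ax":0,"ay":0,"az":0,"dx":0.7,"dy":0,"dz":1.0,"fingers":4.0},
    {"ax":0,"ay":0,"az":2,"dx":0,"dy":0,"dz":0,"fingers":4.0},
    {"ax":0,"ay":0,"az":0,"dx":0,"dy":0,"dz":0,"fingers":4.0},
    {"ax":0,"ay":0,"az":0,"dx":0,"dy":0,"dz":0,"fingers":4.0},
  ],
)

```text
t: 5.87
ee_pos: [0.4926, 0.2066, 0.1167]
tool_rot: [-1.604, 2.7, -0.0]
force: [0.2, -0.1, -1.1]
finger_gap: 0.047
grip_force: 36.6
```

```bash
python3 go.py .101
```

```text
5.8667 [0.4926 0.2066 0.1167] delta cm [0.028 0.041 1.572] lug 28.23 tilt [ 6.e-04  2.e-04 -1.e+00] F [ 0.2 -0.1 -1.1] tq [ 0.02 -0.05  0.03] v 0.0176
```

arm_command(
  moves=[
    {"ax":0,"ay":0,"az":0,"dx":0,"dy":0.03,"dz":0.6,"fingers":4.0},
    {"ax":0,"ay":0,"az":0,"dx":0,"dy":0,"dz":0.5,"fingers":4.0},
    {"ax":0,"ay":0,"az":0,"dx":0,"dy":0,"dz":0.2,"fingers":4.0},
    {"ax":0,"ay":0,"az":0,"dx":0,"dy":0,"dz":0,"fingers":4.0},
    {"ax":0,"ay":0,"az":0,"dx":0,"dy":0,"dz":0,"fingers":4.0},
    {"ax":0,"ay":0,"az":0,"dx":0,"dy":0,"dz":0,"fingers":4.0},
  ],
)

```text
t: 6.37
ee_pos: [0.4922, 0.2081, 0.1033]
tool_rot: [-1.606, 2.7, -0.0]
force: [-0.4, -0.3, -1.5]
finger_gap: 0.0473
grip_force: 36.6
```

```bash
python3 go.py .101
```

```text
6.3667 [0.4922 0.2081 0.1033] delta cm [ 0.139 -0.064  0.234] lug 28.3 tilt [ 2.e-04 -0.e+00 -1.e+00] F [-0.4 -0.3 -1.5] tq [ 0.05 -0.01  0.04] v 0.0038
```

```bash
cat > avg.py <<'E'
from h import *
import sys
E=[];F=[];Q=[];W=[]
for _ in range(5):
    st=state(); E.append(st['ee_pos']); F.append(st['force']); W.append(st['torque']); r=st['tool_rot']; Q.append(np.degrees(2*np.arctan2(r[1],r[0]))%360); grab_frame('top')
E=np.array(E); T=R.from_rotvec(r)
print(st['t'],(E*1000).round(1).tolist()); m=E.mean(0)
print('mean',(m*1000).round(2),'dcm',(T.inv().apply(np.array([.4921,.2066,float(sys.argv[1])])-m)*100).round(3),'lug',(np.mean(Q)+26.8)%120,'F',np.mean(F,0).round(2),'tq',np.mean(W,0).round(3))
E
python3 avg.py .101
```

```text
6.5667 [[492.2, 208.1, 103.3], [492.2, 208.2, 103.4], [492.2, 208.1, 103.4], [492.2, 208.1, 103.5], [492.2, 208.1, 103.4]]
mean [492.21 208.13 103.43] dcm [ 0.14  -0.064  0.243] lug 28.289772275360633 F [-0.19 -0.31 -1.37] tq [ 0.011  0.002 -0.002]
```

arm_command(
  moves=[
    {"ax":0,"ay":0,"az":0,"dx":0.14,"dy":-0.06,"dz":0.1,"fingers":4.0},
    {"ax":0,"ay":0,"az":0,"dx":0,"dy":0,"dz":0.1,"fingers":4.0},
    {"ax":0,"ay":0,"az":0,"dx":0,"dy":0,"dz":0,"fingers":4.0},
    {"ax":0,"ay":0,"az":0,"dx":0,"dy":0,"dz":0,"fingers":4.0},
    {"ax":0,"ay":0,"az":0,"dx":0,"dy":0,"dz":0,"fingers":4.0},
    {"ax":0,"ay":0,"az":0,"dx":0,"dy":0,"dz":0,"fingers":4.0},
  ],
)

```text
t: 7.12
ee_pos: [0.492, 0.2065, 0.1013]
tool_rot: [-1.606, 2.7, -0.0]
force: [-0.2, 0.7, -1.1]
finger_gap: 0.0469
grip_force: 36.6
```

```bash
python3 avg.py .101
```

```text
7.3167 [[492.0, 206.5, 101.3], [492.0, 206.5, 101.3], [492.0, 206.5, 101.3], [491.9, 206.5, 101.3], [492.0, 206.5, 101.3]]
mean [491.97 206.48 101.3 ] dcm [-0.017 -0.005  0.03 ] lug 28.274981546327183 F [-0.12 -0.22 -1.32] tq [-0.009  0.003 -0.001]
```

Centred. I'll creep down to touch the lips.

arm_command(
  moves=[
    {"ax":0,"ay":0,"az":0,"dx":0,"dy":0,"dz":0.05,"fingers":4.0},
    {"ax":0,"ay":0,"az":0,"dx":0,"dy":0,"dz":0,"fingers":4.0},
    {"ax":0,"ay":0,"az":0,"dx":0,"dy":0,"dz":0,"fingers":4.0},
  ],
)

```text
t: 7.62
ee_pos: [0.492, 0.2065, 0.1008]
tool_rot: [-1.606, 2.7, 0.0]
force: [-0.4, 0.2, -1.5]
finger_gap: 0.0473
grip_force: 36.6
```

arm_command(
  moves=[
    {"ax":0,"ay":0,"az":0,"dx":0,"dy":0,"dz":0.05,"fingers":4.0},
    {"ax":0,"ay":0,"az":0,"dx":0,"dy":0,"dz":0,"fingers":4.0},
    {"ax":0,"ay":0,"az":0,"dx":0,"dy":0,"dz":0,"fingers":4.0},
  ],
)

```text
t: 7.87
ee_pos: [0.492, 0.2065, 0.1005]
tool_rot: [-1.606, 2.7, -0.0]
force: [-0.4, 1.0, 1.3]
finger_gap: 0.047
grip_force: 36.7
```

```bash
python3 avg.py .101
```

```text
8.0667 [[492.0, 206.5, 100.5], [492.0, 206.5, 100.5], [492.0, 206.5, 100.5], [492.0, 206.5, 100.5], [492.1, 206.5, 100.5]]
mean [492.04 206.5  100.52] dcm [-0.011 -0.001 -0.048] lug 28.279795749678783 F [-0.82  0.31  1.55] tq [-0.064  0.256  0.018]
```

Contact at about 3 N. Now I'll turn clockwise in steps and feel for the drop.

arm_command(
  moves=[
    {"ax":0,"ay":0,"az":1,"dx":0,"dy":0,"dz":0.02,"fingers":4.0},
    {"ax":0,"ay":0,"az":1,"dx":0,"dy":0,"dz":0,"fingers":4.0},
    {"ax":0,"ay":0,"az":0,"dx":0,"dy":0,"dz":0,"fingers":4.0},
    {"ax":0,"ay":0,"az":0,"dx":0,"dy":0,"dz":0,"fingers":4.0},
  ],
)

```text
t: 8.45
ee_pos: [0.492, 0.2066, 0.0999]
tool_rot: [-1.558, 2.728, 0.0]
force: [0.0, 0.1, 0.5]
finger_gap: 0.0473
grip_force: 36.7
```

arm_command(
  moves=[
    {"ax":0,"ay":0,"az":1,"dx":0,"dy":0,"dz":0.02,"fingers":4.0},
    {"ax":0,"ay":0,"az":0,"dx":0,"dy":0,"dz":0,"fingers":4.0},
    {"ax":0,"ay":0,"az":0,"dx":0,"dy":0,"dz":0,"fingers":4.0},
  ],
)

```text
t: 8.7
ee_pos: [0.4919, 0.2064, 0.0996]
tool_rot: [1.534, -2.741, 0.0]
force: [0.2, -0.1, -1.3]
finger_gap: 0.0472
grip_force: 36.6
```

arm_command(
  moves=[
    {"ax":0,"ay":0,"az":1,"dx":0,"dy":0,"dz":0,"fingers":4.0},
    {"ax":0,"ay":0,"az":0,"dx":0,"dy":0,"dz":0,"fingers":4.0},
    {"ax":0,"ay":0,"az":0,"dx":0,"dy":0,"dz":0,"fingers":4.0},
  ],
)

```text
t: 8.95
ee_pos: [0.4918, 0.2064, 0.0997]
tool_rot: [1.51, -2.754, 0.0]
force: [-0.1, -0.0, -1.6]
finger_gap: 0.0471
grip_force: 36.6
```

```bash
python3 avg.py .101
```

```text
9.15 [[491.8, 206.4, 99.7], [491.8, 206.3, 99.7], [491.8, 206.4, 99.8], [491.9, 206.4, 99.8], [491.9, 206.4, 99.8]]
mean [491.82 206.38  99.77] dcm [-0.033 -0.011 -0.123] lug 24.272493449613535 F [ 0.13  0.28 -1.78] tq [ 0.017 -0.018  0.001]
```

The contact force is gone at 24.3°, so the lugs are in the gaps. Lowering step by step.

arm_command(
  moves=[
    {"ax":0,"ay":0,"az":0,"dx":-0.01,"dy":0,"dz":0.1,"fingers":4.0},
    {"ax":0,"ay":0,"az":0,"dx":0,"dy":0,"dz":0,"fingers":4.0},
    {"ax":0,"ay":0,"az":0,"dx":0,"dy":0,"dz":0,"fingers":4.0},
  ],
)

```text
t: 9.45
ee_pos: [0.4919, 0.2065, 0.0988]
tool_rot: [1.51, -2.754, 0.0]
force: [-0.8, 0.0, -1.2]
finger_gap: 0.0471
grip_force: 36.6
```

arm_command(
  moves=[
    {"ax":0,"ay":0,"az":0,"dx":0,"dy":0,"dz":0.1,"fingers":4.0},
    {"ax":0,"ay":0,"az":0,"dx":0,"dy":0,"dz":0,"fingers":4.0},
    {"ax":0,"ay":0,"az":0,"dx":0,"dy":0,"dz":0,"fingers":4.0},
  ],
)

```text
t: 9.7
ee_pos: [0.4919, 0.2065, 0.0978]
tool_rot: [1.51, -2.755, -0.0]
force: [-0.4, -0.2, -1.2]
finger_gap: 0.047
grip_force: 36.6
```

arm_command(
  moves=[
    {"ax":0,"ay":0,"az":0,"dx":0,"dy":0,"dz":0.1,"fingers":4.0},
    {"ax":0,"ay":0,"az":0,"dx":0,"dy":0,"dz":0,"fingers":4.0},
    {"ax":0,"ay":0,"az":0,"dx":0,"dy":0,"dz":0,"fingers":4.0},
  ],
)

```text
t: 9.95
ee_pos: [0.492, 0.2065, 0.0968]
tool_rot: [1.51, -2.755, -0.0]
force: [0.7, -0.3, -1.2]
finger_gap: 0.047
grip_force: 36.6
```

```bash
python3 avg.py .101
```

```text
10.15 [[492.0, 206.5, 96.8], [492.0, 206.5, 96.8], [492.0, 206.5, 96.9], [492.0, 206.5, 96.9], [492.0, 206.5, 96.9]]
mean [491.99 206.53  96.87] dcm [-0.012 -0.006 -0.413] lug 24.27423106130658 F [-0.04 -0.27 -1.19] tq [-0.016 -0.004 -0.   ]
```

arm_command(
  moves=[
    {"ax":0,"ay":0,"az":0,"dx":0,"dy":0,"dz":0.15,"fingers":4.0},
    {"ax":0,"ay":0,"az":0,"dx":0,"dy":0,"dz":0.1,"fingers":4.0},
    {"ax":0,"ay":0,"az":0,"dx":0,"dy":0,"dz":0,"fingers":4.0},
    {"ax":0,"ay":0,"az":0,"dx":0,"dy":0,"dz":0,"fingers":4.0},
  ],
)

```text
t: 10.53
ee_pos: [0.4923, 0.2067, 0.095]
tool_rot: [-1.51, 2.754, -0.0]
force: [-0.8, 0.2, 3.8]
finger_gap: 0.0473
grip_force: 36.9
```

arm_command(
  moves=[
    {"ax":0,"ay":0,"az":0,"dx":0,"dy":0,"dz":0.1,"fingers":4.0},
    {"ax":0,"ay":0,"az":0,"dx":0,"dy":0,"dz":0.1,"fingers":4.0},
    {"ax":0,"ay":0,"az":0,"dx":0,"dy":0,"dz":0,"fingers":4.0},
    {"ax":0,"ay":0,"az":0,"dx":0,"dy":0,"dz":0,"fingers":4.0},
  ],
)

```text
t: 10.87
ee_pos: [0.4923, 0.2067, 0.093]
tool_rot: [-1.51, 2.754, -0.0]
force: [-2.1, -1.1, 5.7]
finger_gap: 0.0476
grip_force: 37.1
```

arm_command(
  moves=[
    {"ax":0,"ay":0,"az":0,"dx":0,"dy":0,"dz":0.1,"fingers":4.0},
    {"ax":0,"ay":0,"az":0,"dx":0,"dy":0,"dz":0,"fingers":4.0},
    {"ax":0,"ay":0,"az":0,"dx":0,"dy":0,"dz":0,"fingers":4.0},
  ],
)

```text
t: 11.12
ee_pos: [0.4923, 0.2067, 0.0921]
tool_rot: [-1.51, 2.753, -0.0]
force: [-2.8, -0.2, 6.9]
finger_gap: 0.0473
grip_force: 37.2
```

```bash
python3 avg.py .101
```

```text
11.3167 [[492.3, 206.7, 92.1], [492.3, 206.7, 92.2], [492.3, 206.7, 92.2], [492.3, 206.7, 92.1], [492.3, 206.7, 92.2]]
mean [492.28 206.69  92.16] dcm [ 0.017  0.01  -0.884] lug 24.289117721408275 F [-2.8  -0.03  7.11] tq [-0.032  1.069 -0.019]
```

arm_command(
  moves=[
    {"ax":0,"ay":0,"az":0,"dx":0.01,"dy":0.02,"dz":0.1,"fingers":4.0},
    {"ax":0,"ay":0,"az":0,"dx":0,"dy":0,"dz":0.08,"fingers":4.0},
    {"ax":0,"ay":0,"az":0,"dx":0,"dy":0,"dz":0,"fingers":4.0},
    {"ax":0,"ay":0,"az":0,"dx":0,"dy":0,"dz":0,"fingers":4.0},
  ],
)

```text
t: 11.7
ee_pos: [0.4922, 0.2067, 0.0907]
tool_rot: [-1.51, 2.753, -0.0]
force: [-2.3, 0.6, 9.6]
finger_gap: 0.0473
grip_force: 37.4
```

```bash
python3 avg.py .101
```

```text
11.9 [[492.2, 206.7, 90.7], [492.3, 206.7, 90.7], [492.3, 206.7, 90.7], [492.3, 206.7, 90.7], [492.3, 206.7, 90.7]]
mean [492.27 206.73  90.71] dcm [ 0.018  0.006 -1.029] lug 24.29780274207326 F [-2.87 -0.17  9.5 ] tq [-0.159  1.129 -0.005]
```

Pressed about 4.8 mm. Now I'll turn clockwise gently.

arm_command(
  moves=[
    {"ax":0,"ay":0,"az":1,"dx":0,"dy":0,"dz":0,"fingers":4.0},
    {"ax":0,"ay":0,"az":2,"dx":0,"dy":0,"dz":0,"fingers":4.0},
    {"ax":0,"ay":0,"az":2,"dx":0,"dy":0,"dz":0,"fingers":4.0},
    {"ax":0,"ay":0,"az":0,"dx":0,"dy":0,"dz":0,"fingers":4.0},
    {"ax":0,"ay":0,"az":0,"dx":0,"dy":0,"dz":0,"fingers":4.0},
  ],
)

```text
t: 12.37
ee_pos: [0.4929, 0.2069, 0.091]
tool_rot: [-1.388, 2.815, -0.001]
force: [-2.2, -0.2, 8.3]
finger_gap: 0.0468
grip_force: 37.4
```

```bash
python3 avg.py .101
```

```text
12.5667 [[492.9, 206.9, 91.0], [492.9, 206.9, 91.0], [492.9, 206.9, 91.0], [492.9, 206.9, 91.0], [492.9, 206.9, 91.0]]
mean [492.89 206.89  90.98] dcm [ 0.069  0.044 -1.002] lug 19.303163202295593 F [-1.39 -0.42  8.66] tq [-0.209  0.528 -0.054]
```

arm_command(
  moves=[
    {"ax":0,"ay":0,"az":2,"dx":0.03,"dy":0.02,"dz":0.06,"fingers":4.0},
    {"ax":0,"ay":0,"az":2,"dx":0,"dy":0,"dz":0,"fingers":4.0},
    {"ax":0,"ay":0,"az":2,"dx":0,"dy":0,"dz":0,"fingers":4.0},
    {"ax":0,"ay":0,"az":2,"dx":0,"dy":0,"dz":0,"fingers":4.0},
    {"ax":0,"ay":0,"az":2,"dx":0,"dy":0,"dz":0,"fingers":4.0},
    {"ax":0,"ay":0,"az":2,"dx":0,"dy":0,"dz":0,"fingers":4.0},
    {"ax":0,"ay":0,"az":0,"dx":0,"dy":0,"dz":0,"fingers":4.0},
    {"ax":0,"ay":0,"az":0,"dx":0,"dy":0,"dz":0,"fingers":4.0},
  ],
)

```text
t: 13.28
ee_pos: [0.4933, 0.2071, 0.0908]
tool_rot: [-1.086, 2.943, -0.0]
force: [0.5, -0.8, 8.7]
finger_gap: 0.047
grip_force: 37.5
```

```bash
python3 avg.py .101
```

```text
13.4833 [[493.3, 207.1, 90.8], [493.2, 207.1, 90.8], [493.3, 207.1, 90.8], [493.3, 207.1, 90.8], [493.3, 207.1, 90.8]]
mean [493.26 207.08  90.8 ] dcm [ 0.115  0.038 -1.021] lug 7.316669097691147 F [ 0.34 -0.27  8.97] tq [-0.132  0.007 -0.064]
```

arm_command(
  moves=[
    {"ax":0,"ay":0,"az":2,"dx":0.04,"dy":0.01,"dz":0.04,"fingers":4.0},
    {"ax":0,"ay":0,"az":3,"dx":0.02,"dy":0,"dz":0,"fingers":4.0},
    {"ax":0,"ay":0,"az":3,"dx":0,"dy":0,"dz":0,"fingers":4.0},
    {"ax":0,"ay":0,"az":3,"dx":0,"dy":0,"dz":0,"fingers":4.0},
    {"ax":0,"ay":0,"az":3,"dx":0,"dy":0,"dz":0,"fingers":4.0},
    {"ax":0,"ay":0,"az":2,"dx":0,"dy":0,"dz":0,"fingers":4.0},
    {"ax":0,"ay":0,"az":0,"dx":0,"dy":0,"dz":0,"fingers":4.0},
    {"ax":0,"ay":0,"az":0,"dx":0,"dy":0,"dz":0,"fingers":4.0},
  ],
)

```text
t: 14.2
ee_pos: [0.493, 0.207, 0.0905]
tool_rot: [-0.666, 3.065, 0.001]
force: [0.7, 1.2, 10.3]
finger_gap: 0.0474
grip_force: 37.5
```

```bash
python3 avg.py .101
```

```text
14.4 [[493.0, 207.0, 90.5], [493.0, 207.0, 90.6], [493.0, 207.0, 90.5], [493.0, 207.0, 90.5], [493.0, 207.0, 90.5]]
mean [492.96 206.97  90.54] dcm [ 8.800e-02  1.000e-03 -1.047e+00] lug 111.31936001297368 F [0.84 0.29 9.55] tq [-0.018 -0.066 -0.058]
```

arm_command(
  moves=[
    {"ax":0,"ay":0,"az":2,"dx":0.04,"dy":0,"dz":0,"fingers":4.0},
    {"ax":0,"ay":0,"az":2,"dx":0.02,"dy":0,"dz":0,"fingers":4.0},
    {"ax":0,"ay":0,"az":2,"dx":0,"dy":0,"dz":0,"fingers":4.0},
    {"ax":0,"ay":0,"az":2,"dx":0,"dy":0,"dz":0,"fingers":4.0},
    {"ax":0,"ay":0,"az":2,"dx":0,"dy":0,"dz":0,"fingers":4.0},
    {"ax":0,"ay":0,"az":0,"dx":0,"dy":0,"dz":0,"fingers":4.0},
    {"ax":0,"ay":0,"az":0,"dx":0,"dy":0,"dz":0,"fingers":4.0},
  ],
)

```text
t: 15.03
ee_pos: [0.4925, 0.2068, 0.0906]
tool_rot: [-0.396, 3.111, 0.002]
force: [0.8, -0.2, 9.1]
finger_gap: 0.0472
grip_force: 37.5
```

```bash
python3 avg.py .101
```

```text
15.2333 [[492.5, 206.8, 90.6], [492.5, 206.8, 90.6], [492.5, 206.8, 90.6], [492.5, 206.8, 90.6], [492.5, 206.8, 90.6]]
mean [492.49 206.83  90.58] dcm [ 0.037 -0.012 -1.042] lug 101.32071310076796 F [0.56 0.22 9.75] tq [ 0.038 -0.102 -0.062]
```

arm_command(
  moves=[
    {"ax":0,"ay":0,"az":1,"dx":0,"dy":0,"dz":0,"fingers":4.0},
    {"ax":0,"ay":0,"az":0.5,"dx":0,"dy":0,"dz":0,"fingers":4.0},
    {"ax":0,"ay":0,"az":0,"dx":0,"dy":0,"dz":0,"fingers":4.0},
    {"ax":0,"ay":0,"az":0,"dx":0,"dy":0,"dz":0,"fingers":4.0},
  ],
)

```text
t: 15.62
ee_pos: [0.4925, 0.2069, 0.0906]
tool_rot: [-0.356, 3.116, 0.002]
force: [-0.3, 0.4, 9.6]
finger_gap: 0.047
grip_force: 37.5
```

```bash
python3 avg.py .101
```

```text
15.8167 [[492.5, 206.9, 90.6], [492.5, 206.8, 90.6], [492.5, 206.8, 90.6], [492.4, 206.8, 90.6], [492.5, 206.8, 90.6]]
mean [492.46 206.83  90.58] dcm [ 0.034 -0.014 -1.042] lug 99.83799927067605 F [0.14 0.45 9.33] tq [ 0.107 -0.046  0.033]
```

arm_command(
  moves=[
    {"ax":0,"ay":0,"az":1,"dx":0,"dy":0,"dz":0,"fingers":4.0},
    {"ax":0,"ay":0,"az":0,"dx":0,"dy":0,"dz":0,"fingers":4.0},
    {"ax":0,"ay":0,"az":0,"dx":0,"dy":0,"dz":0,"fingers":4.0},
  ],
)

```text
t: 16.12
ee_pos: [0.4925, 0.2068, 0.0906]
tool_rot: [-0.329, 3.119, 0.002]
force: [0.2, 0.5, 9.5]
finger_gap: 0.0475
grip_force: 37.5
```

```bash
python3 avg.py .101
```

```text
16.3167 [[492.5, 206.8, 90.6], [492.5, 206.8, 90.6], [492.4, 206.8, 90.6], [492.4, 206.8, 90.6], [492.4, 206.8, 90.6]]
mean [492.45 206.82  90.58] dcm [ 0.033 -0.014 -1.042] lug 98.83354685531285 F [0.1  0.42 9.41] tq [ 0.074 -0.042  0.058]
```

arm_command(
  moves=[
    {"ax":0,"ay":0,"az":0.7,"dx":0,"dy":0,"dz":0,"fingers":4.0},
    {"ax":0,"ay":0,"az":0,"dx":0,"dy":0,"dz":0,"fingers":4.0},
    {"ax":0,"ay":0,"az":0,"dx":0,"dy":0,"dz":0,"fingers":4.0},
  ],
)

```text
t: 16.62
ee_pos: [0.4924, 0.2068, 0.0906]
tool_rot: [-0.31, 3.121, 0.002]
force: [0.8, 0.6, 9.4]
finger_gap: 0.0472
grip_force: 37.5
```

```bash
python3 avg.py .101
```

```text
16.8167 [[492.4, 206.8, 90.6], [492.4, 206.8, 90.6], [492.4, 206.8, 90.6], [492.4, 206.8, 90.6], [492.4, 206.8, 90.6]]
mean [492.43 206.82  90.56] dcm [ 0.031 -0.014 -1.044] lug 98.13687312089925 F [0.58 0.22 9.26] tq [ 0.082 -0.05   0.084]
```

At the stop: 46° turned and the torque is rising slightly. I'll ease up to seat height and let go.

arm_command(
  moves=[
    {"ax":0,"ay":0,"az":0,"dx":0,"dy":0,"dz":-0.1,"fingers":4.0},
    {"ax":0,"ay":0,"az":0,"dx":0,"dy":0,"dz":-0.1,"fingers":4.0},
    {"ax":0,"ay":0,"az":0,"dx":0,"dy":0,"dz":0,"fingers":4.0},
    {"ax":0,"ay":0,"az":0,"dx":0,"dy":0,"dz":0,"fingers":4.0},
    {"ax":0,"ay":0,"az":0,"dx":0,"dy":0,"dz":0,"fingers":4.0},
  ],
)

```text
t: 17.28
ee_pos: [0.4924, 0.2068, 0.0923]
tool_rot: [-0.31, 3.121, 0.002]
force: [1.2, 0.2, 7.2]
finger_gap: 0.0471
grip_force: 37.5
```

```bash
python3 avg.py .101
```

```text
17.4833 [[492.4, 206.8, 92.3], [492.4, 206.8, 92.3], [492.4, 206.8, 92.3], [492.4, 206.8, 92.3], [492.4, 206.8, 92.3]]
mean [492.4  206.82  92.27] dcm [ 0.029 -0.015 -0.873] lug 98.13170004899703 F [1.67 0.45 7.3 ] tq [ 0.13  -0.394  0.05 ]
```

arm_command(
  moves=[
    {"ax":0,"ay":0,"az":0,"dx":0,"dy":0,"dz":-0.04,"fingers":4.0},
    {"ax":0,"ay":0,"az":0,"dx":0,"dy":0,"dz":0,"fingers":4.0},
    {"ax":0,"ay":0,"az":0,"dx":0,"dy":0,"dz":0,"fingers":5.2},
    {"ax":0,"ay":0,"az":0,"dx":0,"dy":0,"dz":0,"fingers":6},
    {"ax":0,"ay":0,"az":0,"dx":0,"dy":0,"dz":0,"fingers":7.5},
    {"ax":0,"ay":0,"az":0,"dx":0,"dy":0,"dz":0,"fingers":7.5},
    {"ax":0,"ay":0,"az":0,"dx":0,"dy":0,"dz":0,"fingers":7.5},
    {"ax":0,"ay":0,"az":0,"dx":0,"dy":0,"dz":0,"fingers":7.5},
  ],
)

```text
t: 18.2
ee_pos: [0.4902, 0.2058, 0.0907]
tool_rot: [0.308, -3.126, 0.0]
force: [0.7, 0.7, 0.4]
finger_gap: 0.075
grip_force: 0.0
```

arm_command(
  moves=[
    {"ax":0,"ay":0,"az":0,"dx":0,"dy":0,"dz":-1,"fingers":7.5},
    {"ax":0,"ay":0,"az":0,"dx":0,"dy":0,"dz":-3,"fingers":7.5},
    {"ax":0,"ay":0,"az":0,"dx":0,"dy":0,"dz":-3,"fingers":7.5},
    {"ax":0,"ay":0,"az":0,"dx":0,"dy":0,"dz":-3,"fingers":7.5},
    {"ax":0,"ay":0,"az":0,"dx":-1,"dy":0,"dz":-3,"fingers":7.5},
    {"ax":0,"ay":0,"az":0,"dx":-2,"dy":0,"dz":0,"fingers":7.5},
    {"ax":0,"ay":0,"az":0,"dx":0,"dy":0,"dz":0,"fingers":7.5},
    {"ax":0,"ay":0,"az":0,"dx":0,"dy":0,"dz":0,"fingers":7.5},
  ],
)

```text
t: 18.87
ee_pos: [0.5201, 0.2118, 0.2216]
tool_rot: [-0.308, 3.126, 0.001]
force: [-0.7, 0.9, 0.3]
finger_gap: 0.0751
grip_force: 0.0
```

Run:
```python
from h import *
grab_frame('top');grab_frame('top')
st=state(); c=camera_params('wrist'); p,d=grab_frame('wrist'); print(st['t'],st['ee_pos'],st['force'])
P=cloud('wrist',d,c); w=P[np.hypot(P[...,0]-.492,P[...,1]-.207)<.026]; z=w[:,2]
t=w[z>.105]; t=t[np.hypot(t[:,0]-.492,t[:,1]-.2067)<.0195]; A=np.c_[t[:,:2]-[.492,.2067],np.ones(len(t))]; s=np.linalg.lstsq(A,t[:,2],rcond=None)[0]
print('top plane',s,'tilt deg',np.degrees(np.hypot(*s[:2])),len(t))
q=(w[z>.113][:,:2]*1000).astype(np.float32); print(np.percentile(z,[50,90,99]),cv2.minEnclosingCircle(q))
u,v=proj('wrist',[.492,.2067,.07],c)[0].astype(int); print(u,v)
cr=p[max(0,v-140):v+140,max(0,u-170):u+170]; save('w6.png',cv2.resize(cr,None,fx=2,fy=2))
```

```text
18.9667 [0.51925336 0.21150541 0.22087944] [0.38343397 0.42234682 0.05461524]
top plane [5.49506759 1.19367364 0.20880285] tilt deg 322.1868821874291 16703
[0.29456099 0.30668712 0.30887909] ((493.8628845214844, 207.35342407226562), 25.386476516723633)
314 195
```

View pics/w6.png

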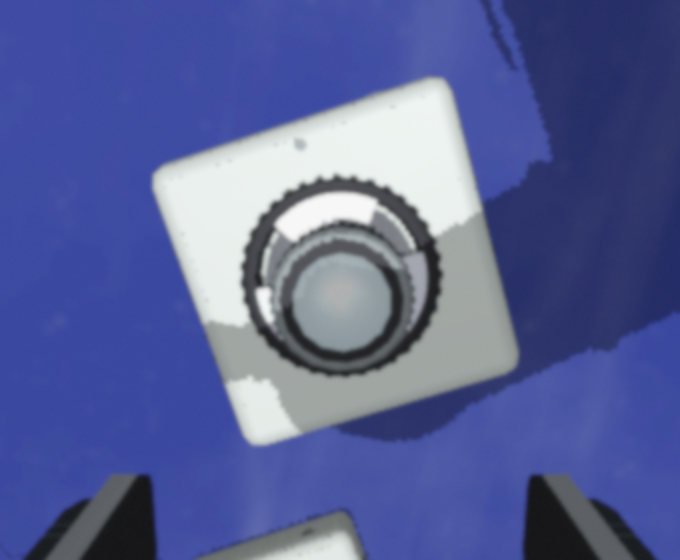

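The lens stands in the socket at crop (343,300) with the gaps empty, so the lugs are under the lips. I'll check level and height with the gripper's own points left out, and check the turn.

Run:
```python
from h import *
for n in('wrist','top'):
    c=camera_params(n); p,d=grab_frame(n); P=cloud(n,d,c).reshape(-1,3)
    w=P[(np.hypot(P[:,0]-.4925,P[:,1]-.2067)<.03)&(P[:,2]>.1)&(P[:,2]<.13)]
    print(n,len(w),cv2.minEnclosingCircle((w[w[:,2]>.11][:,:2]*1000).astype(np.float32)),np.percentile(w[:,2],[5,50,95]))
    t=w[(w[:,2]>.108)&(np.hypot(w[:,0]-.4925,w[:,1]-.2067)<.018)]; A=np.c_[t[:,:2]-[.4925,.2067],np.ones(len(t))]; s=np.linalg.lstsq(A,t[:,2],rcond=None)[0]; print(s,np.degrees(np.hypot(*s[:2])))
```

```text
wrist 4134 ((492.43975830078125, 206.9094696044922), 24.666038513183594) [0.11262335 0.11612591 0.11889472]
[0.00269065 0.00489869 0.11724022] 0.3202251819768254
top 385 ((491.8171081542969, 207.09291076660156), 23.68754005432129) [0.10965011 0.11506415 0.11955129]
[0.02887646 0.02248892 0.11628507] 2.0970581278234506
```

The lens is level to 0.3°, centred within about 0.5 mm, and its top is at the height expected for the seat. Handing in.

```bash
python3 -c "
from bench import *
print(finish_job())"
```

```text
the job is handed in; nothing more can be done
None
```

The lens is locked in the projector's socket, turned clockwise about 46° to the stops and let go; by the wrist camera it sits level (0.3° tilt) at seat height. The job is handed in at about 19 s, with pressing at about 11 N and the case, tape roll and eraser untouched.

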